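# Swap two jars in leaning display stands

### The job

The slim jar and the stout jar on the three leaning display stands stand in each other's place: swap them, so that each finishes in the stand where the other stands now, parking one of them in the empty stand on the way. Set each jar down flat on its seat without dropping it, leaning back on the rails, and leave the lime, the clay cup and the small carton where they are.

Things in the scene. Friction and masses are not known exactly. Their poses are not given: they have to be found in the camera images.
- slim_jar: slim spice jar with a dark cap, a plain cylinder 41 mm in diameter and 105 mm high (cap from 84 mm up, 40 mm), about 0.11 kg. Origin: centre of its underside; z along its axis to the cap. It starts in bay_a, its axis at about x = -12 mm in the bay frame, which is where it rests in any bay.
- stout_jar: stout screw-lid jar, body 60 mm in diameter up to about 100 mm, lid 52 mm in diameter from 105 to 120 mm (the top), about 0.34 kg. Origin: centre of its underside; z along its axis to the lid. It starts in bay_b, its axis at about x = 0 in the bay frame (leaning 2 degrees more than the bay's z), which is where it rests in any bay.
- bay_a: tilted bay of the fixed wooden stand where the slim jar starts. Three like stands, in any order left to right. Origin: centre of the seat's top, 50 mm above the table. z: axis of a jar standing in it, leaning 30 degrees from vertical to the robot's side; a jar leans on two rails at its -x side; +x: across the seat to a front lip 10 mm high (x 35 to 41); y: panel to panel. More at bay_b, bay_c
- bay_b: bay of the stand where the stout jar starts; same shape and frame. All bays (mm, bay frame): side panels with inner faces at y = +-36, 8 thick, x -30 to 26, up to z = 110; two steel rails of radius 4 at x = -29, y = +-18, up to z = 70, with a cross rod behind at x = -35, z = 58. The base board under a bay is 135 x 88, 12 thick
- bay_c: bay of the stand that starts empty; same shape and frame. In all bays the rail side and the lip side are open above z = 70 mm (bay frame), so fingers between the panels can straddle a jar there, closing along the bay's x and approaching down its z axis
- clay_cup: bystander: brown clay cup, 68 x 100 x 78 mm high, handle along -y; origin on its underside
- pick_carton: bystander: small carton standing on end, 30 x 46 x 64 mm high; origin at the centre of its underside
- lime: bystander: lime, 57 x 46 x 45 mm, lying on the table; origin at the centre of its underside

How it is judged:
By the outcome, as a careful person would: the job done as asked, in the order asked, and still so for the second after the job is handed in, with the robot touching nothing.
It also fails if it takes over 72 s, if anything falls off the work surface, if the arm or the gripper's body presses on something with over 40 N, if the wrist force passes 120 N, or if a joint passes its speed limit or range.

### The arm

A 6-joint arm with a two-finger parallel gripper is mounted at the origin on a cart in front of the work surface, level with it; the furniture and walls round the work are solid. World frame = base frame: x ahead of the robot, y to its left, z up, the work surface at z = 0. Lengths are in m, angles in rad, forces in N, time in s.
With the tool pointing down it reaches from about 0.275 to 0.725 m from the base axis. Payload 15.9 kg.
Tool frame: the origin (TCP) lies at the very end of the fingers, on their centre line; the grasp point (between the pads) lies 19 mm behind it; z points along the fingers, y is the line along which they close (so a half turn about z gives the same grasp; the last joint's range is limited). The gripper opens to 85 mm and grips with 20 to 120 N. Pads are 22 mm wide; open, the fingers measure 114 mm over their backs; the gripper's body (76 mm by 85 mm) begins 54 mm behind the grasp point. The pads swing forward as they close: fully open they stand 13 mm farther back than shut.
Start: joints at [-1.325, 0.213, -0.034, 1.323, 0, 1.571], TCP at [0.122, -0.485, 0.206] pointing down, gripper open.
Joint ranges: [-2.98, 2.98], [-0.74, 1.72], [-1.14, 1.35], [-2.1, 2.04], [-1.57, 1.44], [-3.14, 3.14]. Speed limits (rad/s): [1.89, 1.89, 2.39, 2.57, 3.14, 3.14].

### API

Orientations are given as [roll, pitch, yaw] about the fixed x, y, z axes, in that order (R = Rz(yaw) Ry(pitch) Rx(roll)).
In Python, from bench import * gives the robot as it stands.
- The arm moves only by the tool move_arm, never from a script. Its argument "rows" is a list of rows, each a list of 7 numbers: the turn, a rotation vector about the tool's x, y, z in degrees, then the shift along the tool's x, y, z in mm, then the closure, from -1 (fully open) to 1 (shut). A call has 1 to 10 rows; each row shifts and turns the commanded pose from where the row before left it, along the tool's axes as they then stand; what a row does not reach is not made up. A row lasts 1/10 s, in which the tool goes at most 50 mm and 8.59 degrees, less where a joint would pass 70% of its speed; a pose out of reach is approached as far as the arm can. A call with a gripper value outside its range is refused whole. The fingers move at their own pace and stop on an object; the grip force is fixed at half the most. Time passes only in rows, so rows that do not move let the fingers close. It gives the time, the measured TCP pose, the force, the opening and the grip force at its end, in the units of the state.
- read_state(): the state, without advancing time (a new reading comes with each control period).
- capture(name): name is "side" or "top"; returns the picture (384x512x3 uint8, blue, green, red); there is no depth.
- get_calibration(name): a dict with "vertical_fov" (degrees; the focal length in pixels is half the picture's height over the tangent of half this angle, whatever the lens; pixels are square), "cx", "cy" (the principal point, pixels), "k1" (the pictures are not rectified: a ray, as slopes to the right and down, at radius r is drawn at 1 + k1 r^2 times it, then the intrinsics apply), "pose" (4x4, takes a point from camera to world coordinates). Camera axes: x right, y up, looking along -z (the intrinsics and any distortion apply to the point x, -y, -z); pixel columns grow to the right and rows downward; lengths in m; the calibration is good to about 2 mm. A picture is of the moment at which its call begins. get_calibration takes no time and is no camera call.
- hand_in(): hands the job in; it is judged then, once.
The state is a dict: "clock": time; "joint_positions": joint angles; "joint_velocities": joint speeds; "joint_torque": joint torques, N m; "ee_pos": TCP position; "tool_rot": TCP orientation; "contact_force": force on the tool from outside, world axes, zero at the start; "moment": the same for the moment, N m; "width": finger opening in m; "grip_force": force on a finger pad.
Only numpy, scipy, OpenCV 4.12 (cv2) and the standard library are available. Lean on these libraries where they do the work, as an engineer would, in place of code of your own. Each camera call takes 0.05 s, during which the arm holds its last target. There are 200 camera calls.

## Working session

There is one attempt and no reset: what is moved stays moved. The work goes in short steps, Python scripts to look and compute and a tool call to move; the robot and the scene stay as the last step left them, time stands still between calls to the robot, and variables do not carry over. Pictures are saved under pics/ and viewed, at most 10 in all, crops included, and the job is handed in when it is done.

Besides the shell and the picture viewer there is one more tool, called after "Emit:" in YAML: its name, and indented under it one key for each argument. move_arm: Moves the arm, as the interface text tells. Its arguments: {"type":"object","properties":{"rows":{"type":"array","items":{"type":"array","items":{"type":"number"}}}},"required":["rows"]}

```bash
ls; mkdir -p pics
python3 - <<'E'
from bench import *
import cv2
for n in("side","top"):
    cv2.imwrite(f"pics/{n}0.png",cv2.resize(capture(n),(800,600),interpolation=cv2.INTER_CUBIC))
    print(get_calibration(n))
print(read_state())
E
```

```text
pics
{'vertical_fov': 51.508961625208904, 'cx': 250.1025248893287, 'cy': 198.11810873374992, 'k1': -0.11709860501528618, 'pose': array([[ 0.99342467,  0.08399867, -0.07779231,  0.46754329],
       [-0.11257573,  0.59303653, -0.79726682, -0.80763043],
       [-0.02083567,  0.80078206,  0.59859333,  0.70293094],
       [ 0.        ,  0.        ,  0.        ,  1.        ]])}
{'vertical_fov': 52.88741467641697, 'cx': 257.96880953441183, 'cy': 199.34910448354304, 'k1': 0.011943611917357001, 'pose': array([[-0.01001772,  0.97852633, -0.2058783 ,  0.33902906],
       [-0.99993605, -0.00872241,  0.00719829,  0.05119599],
       [ 0.00524796,  0.20593725,  0.97855113,  1.11353585],
       [ 0.        ,  0.        ,  0.        ,  1.        ]])}
{'clock': 0.1, 'joint_positions': array([-1.32499700e+00,  2.13302995e-01, -3.49328825e-02,  1.32348655e+00,
       -1.24940109e-05,  1.57078291e+00]), 'joint_velocities': array([ 4.13645550e-06, -2.08317841e-03,  2.55980978e-03, -6.90503748e-04,
       -5.99125057e-06, -1.02961444e-03]), 'joint_torque': array([ 2.40207964e-04, -6.87243247e+01,  4.87808633e+01,  1.21183225e-02,
       -1.39345539e-04,  2.75823720e-05]), 'ee_pos': array([ 0.12158955, -0.4846849 ,  0.20559281]), 'tool_rot': array([-3.14066655e+00,  1.24815767e-05,  2.45812760e-01]), 'contact_force': array([ 0.25357451, -0.08451954,  0.15931217]), 'moment': array([ 0.02484301,  0.01042331, -0.0039184 ]), 'grip_force': 0.0, 'width': 0.08542518048020037}
```

View pics/side0.png

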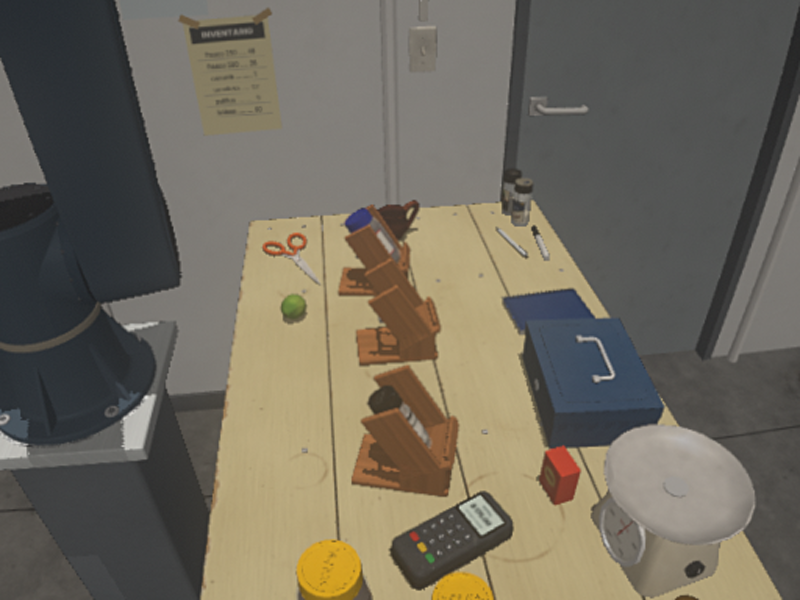

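View pics/top0.png

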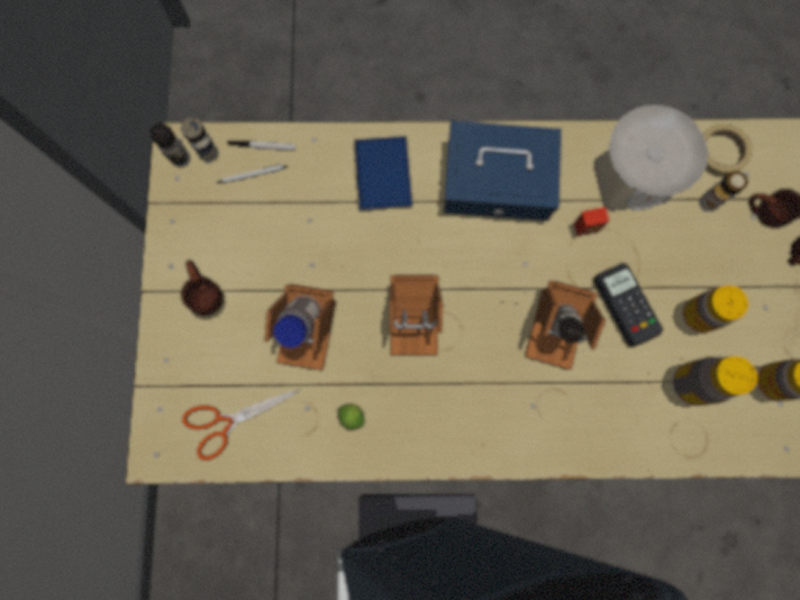

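```bash
cat > h.py <<'E'
from bench import *
import numpy as np, cv2
from scipy.spatial.transform import Rotation as R
def cam(n):
    c=get_calibration(n); f=192/np.tan(np.radians(c["vertical_fov"]/2)); return c,f
def proj(n,P):
    c,f=cam(n); T=np.linalg.inv(c["pose"]); p=np.atleast_2d(P)@T[:3,:3].T+T[:3,3]
    s=np.stack([p[:,0]/-p[:,2],-p[:,1]/-p[:,2]],1); r2=(s**2).sum(1,keepdims=True)
    return s*(1+c["k1"]*r2)*f+[c["cx"],c["cy"]]
def bayT(x,y,yaw):
    T=np.eye(4); T[:3,:3]=(R.from_euler('z',yaw)*R.from_euler('y',-30,degrees=True)).as_matrix(); T[:3,3]=[x,y,.05]; return T
def crop(im,x,y,w,h,W,H): return cv2.resize(im[y:y+h,x:x+w],(W,H),interpolation=cv2.INTER_CUBIC)
E
python3 - <<'E'
from h import *
t=np.mean([capture("top") for _ in range(4)],0).astype('uint8'); s=np.mean([capture("side") for _ in range(4)],0).astype('uint8')
np.save('t.npy',t);np.save('s.npy',s)
# top crops 66x66 -> 266x266 (x4.03) ; do 66x75
A=[crop(t,x,y,66,75,264,300) for x,y in((160,172),(232,165),(330,170))]
B=[crop(s,x,y,66,75,264,300) for x,y in((208,125),(222,165),(226,240))]
im=np.vstack([np.hstack(A),np.hstack(B)])
cv2.imwrite('pics/c1.png',cv2.convertScaleAbs(im,alpha=1.5))
E
```

```text
(no output)
```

View pics/c1.png

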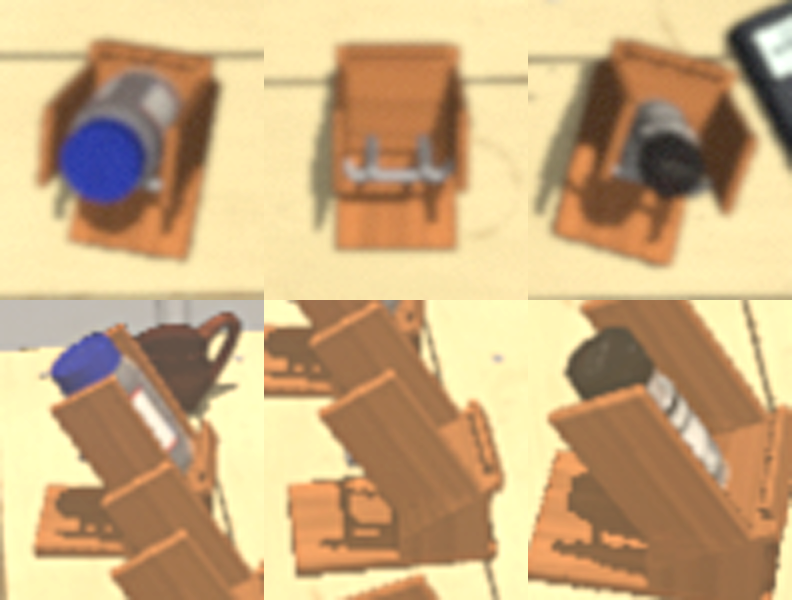

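```bash
cat > fit.py <<'E'
from h import *
from scipy.optimize import least_squares
D={'b':((160,172),(208,125),[(71,240),(188,260),(93,40),(214,60)],[(52,107),(118,76)]),
'c':((232,165),(222,165),[(71,248),(193,248),(73,45),(195,45)],[(58,112),(128,73)]),
'a':((330,170),(226,240),[(24,233),(140,264),(85,40),(210,75)],[(22,115),(114,85)])}
px=lambda o,p:np.array(o)+(np.array(p)+.5)/4-.5
lip=np.array([[.041,.044,.010],[.041,-.044,.010]]); pan=np.array([[-.03,-.044,.11],[.026,-.044,.11]])
def res(v,split=False):
    out=[]
    for i,k in enumerate('bca'):
        T=bayT(*v[3*i:3*i+3]); y=v[3*i+2]; w=lambda P:P@T[:3,:3].T+T[:3,3]
        Rz=R.from_euler('z',y).as_matrix()
        base=np.array([[v[9],.044,-.038],[v[9],-.044,-.038]])@Rz.T+T[:3,3]
        ot,os_,pt,ps=D[k]
        out+=[proj('top',np.vstack([base,w(lip)]))-px(ot,pt),proj('side',w(pan))-px(os_,ps)]
    if split: return out
    return np.vstack(out).ravel()
if __name__=='__main__':
    r=least_squares(res,[.43,.28,-.2,.43,.1,0,.43,-.15,.25,-.09],loss='soft_l1')
    print(r.x.round(4)); 
    for o in res(r.x,True): print(o.round(1).tolist())
    np.save('bays.npy',r.x[:9].reshape(3,3))
    im={n:cv2.resize(np.load(n[0]+'.npy'),None,fx=4,fy=4,interpolation=cv2.INTER_CUBIC) for n in('top','side')}
    for i in range(3):
        T=bayT(*r.x[3*i:3*i+3]); L=[]
        for s in(-1,1):
            for yy in(.036,.044): q=[(-.03,s*yy,.11),(.026,s*yy,.11),(.026,s*yy,0),(-.03,s*yy,0)]; L+=[(q[0],q[1]),(q[1],q[2]),(q[0],q[3])]
            L.append(((-.029,s*.018,0),(-.029,s*.018,.07)))
        L+=[((-.035,.03,.058),(-.035,-.03,.058)),(tuple(lip[0]),tuple(lip[1]))]
        r0,h,c=[(.03,.12,-.0),(0,0,0),(.0205,.105,-.012)][i]
        if r0:
            a=np.linspace(0,6.28,25); rr=.026 if i==0 else .02
            if i==0: P=[(rr*np.cos(t)+c-.12*np.sin(.035),rr*np.sin(t),h) for t in a]
            else: P=[(rr*np.cos(t)+c,rr*np.sin(t),h) for t in a]
            L+=list(zip(P[:-1],P[1:]))
        for n in im:
            for a,b in L:
                q=(proj(n,np.array([a,b])@T[:3,:3].T+T[:3,3])+.5)*4-.5
                cv2.line(im[n],*[tuple(int(z) for z in w) for w in q.round()],(0,255,0),1)
    A=[im['top'][4*y:4*y+300,4*x:4*x+264] for x,y in[D[k][0] for k in'bca']]
    B=[im['side'][4*y:4*y+300,4*x:4*x+264] for x,y in[D[k][1] for k in'bca']]
    cv2.imwrite('pics/fit.png',cv2.convertScaleAbs(np.vstack([np.hstack(A),np.hstack(B)]),alpha=1.4))
E
python3 fit.py
```

```text
[ 0.5706  0.2146 -0.1821  0.5912  0.0233 -0.0171  0.5687 -0.2481 -0.2894
 -0.1005]
[[-0.5, -0.4], [0.5, -0.2], [-0.7, -0.0], [0.4, 0.3]]
[[-0.1, 0.6], [-0.1, 0.0]]
[[-0.1, -0.2], [-0.0, 0.0], [-0.5, 0.3], [0.7, 0.6]]
[[-0.4, 0.4], [1.7, -0.7]]
[[-0.7, 0.1], [0.3, 0.8], [0.1, -0.1], [0.0, -0.3]]
[[-0.5, -0.1], [0.8, 0.2]]
```

View pics/fit.png

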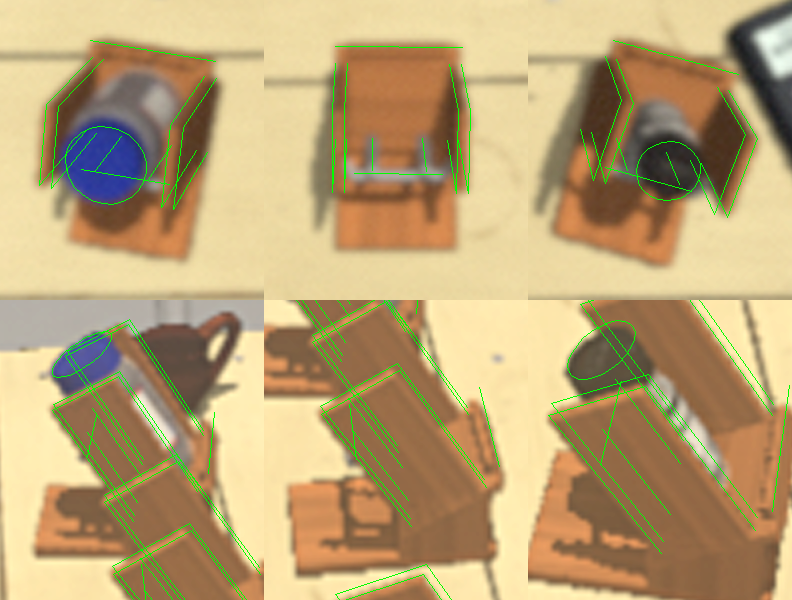

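```bash
cat > p.py <<'E'
from h import *
import sys
# usage: p.py bay x y z [lean deg]  target TCP in bay frame (mm); prints turn (tool deg) and shift in final tool frame (mm)
B=dict(zip('bca',np.load('bays.npy')))
s=read_state()
Rc=R.from_euler('xyz',s['tool_rot'])
k=sys.argv[1]; o=np.array([float(v) for v in sys.argv[2:5]])/1e3; lean=float(sys.argv[5]) if len(sys.argv)>5 else 0
T=bayT(*B[k]); tool=T[:3,:3]@R.from_euler('y',-lean,degrees=True).as_matrix()@np.array([[0,1,0],[1,0,0],[0,0,-1.]])
Rt=R.from_matrix(tool); p=T[:3,:3]@o+T[:3,3]
rv=np.degrees((Rc.inv()*Rt).as_rotvec()); d=p-s['ee_pos']
print('turn',rv.round(2),np.linalg.norm(rv).round(1),'shift(final)',(tool.T@d*1e3).round(1),'shift(now)',(Rc.inv().apply(d)*1e3).round(1),'target',p.round(3))
print('now in bay',(T[:3,:3].T@(s['ee_pos']-T[:3,3])*1e3).round(1),'t',s['clock'],'q',s['joint_positions'].round(2),'F',s['contact_force'].round(1),'Fbay',(T[:3,:3].T@s['contact_force']).round(1),'w',round(s['width'],4),s['grip_force'])
E
python3 p.py a -12 0 200; python3 p.py c 0 0 200;python3 p.py b 0 0 200
```

```text
turn [-27.25  15.52 -57.92] 65.9 shift(final) [354.6 222.5 115.5] shift(now) [ 396.3 -177.3  -11.2] target [ 0.463 -0.217  0.217]
now in bay [-234.5 -354.6  315.5] t 0.5 q [-1.32  0.21 -0.03  1.32 -0.    1.57] F [ 0.4 -0.4 -0.5] Fbay [ 0.2 -0.2 -0.7] w 0.0857 0.0
turn [-25.56  19.59 -73.11] 79.9 shift(final) [516.2 321.1 165.5] shift(now) [ 482.6 -404.6  -17.2] target [0.491 0.025 0.223]
now in bay [-321.1 -516.2  365.5] t 0.5 q [-1.32  0.21 -0.03  1.32 -0.    1.57] F [ 0.4 -0.4 -0.5] Fbay [ 0.1 -0.4 -0.7] w 0.0857 0.0
turn [-26.64  17.12 -63.91] 71.3 shift(final) [769.2 194.6  92.5] shift(now) [ 514.7 -610.7  -17.2] target [0.472 0.233 0.223]
now in bay [-194.6 -769.2  292.5] t 0.5 q [-1.32  0.21 -0.03  1.32 -0.    1.57] F [ 0.4 -0.4 -0.5] Fbay [ 0.1 -0.3 -0.7] w 0.0857 0.0
```

Emit:
move_arm:
  rows:
    - [0, 0, 0, 0, 0, -25, -1]
    - [0, 0, 0, 0, 0, -25, -1]
    - [-3.4, 1.94, -7.24, 0, 0, 0, -1]
    - [-3.4, 1.94, -7.24, 0, 0, 0, -1]
    - [-3.4, 1.94, -7.24, 0, 0, 0, -1]
    - [-3.4, 1.94, -7.24, 0, 0, 0, -1]
    - [-3.4, 1.94, -7.24, 0, 0, 0, -1]
    - [-3.4, 1.94, -7.24, 0, 0, 0, -1]
    - [-3.4, 1.94, -7.24, 0, 0, 0, -1]
    - [-3.4, 1.94, -7.24, 0, 0, 0, -1]

```text
clock: 1.5
ee_pos: [0.1216, -0.4848, 0.2566]
tool_rot: [2.616, 0.003, 1.286]
contact_force: [-1.1, -1.0, 0.5]
width: 0.0852
grip_force: 0.0
```

```bash
python3 p.py a -12 0 200
```

```text
turn [0.13 0.01 0.32] 0.3 shift(final) [354.5 197.3 159.3] shift(now) [353.4 198.8 159.8] target [ 0.463 -0.217  0.217]
now in bay [-209.3 -354.5  359.3] t 1.5 q [-1.67  0.05 -0.21  1.2   0.52  0.22] F [-1.1 -1.   0.5] Fbay [-0.4 -1.3  0.8] w 0.0852 0.0
```

Emit:
move_arm:
  rows:
    - [0, 0, 0.3, 35, 20, 14, -1]
    - [0, 0, 0, 35, 20, 16, -1]
    - [0, 0, 0, 35, 20, 16, -1]
    - [0, 0, 0, 35, 20, 16, -1]
    - [0, 0, 0, 35, 20, 16, -1]
    - [0, 0, 0, 35, 20, 16, -1]
    - [0, 0, 0, 35, 20, 16, -1]
    - [0, 0, 0, 35, 20, 16, -1]
    - [0, 0, 0, 35, 20, 16, -1]
    - [0, 0, 0, 35, 20, 16, -1]

```text
clock: 2.5
ee_pos: [0.4649, -0.2219, 0.2204]
tool_rot: [2.617, -0.003, 1.277]
contact_force: [0.4, -1.7, -0.7]
width: 0.0852
grip_force: 0.0
```

```bash
python3 p.py a -12 0 200;python3 p.py a -12 0 72
```

```text
turn [ 0.04 -0.01 -0.3 ] 0.3 shift(final) [ 4.5 -4.6  1.1] shift(now) [ 4.5 -4.7  1.1] target [ 0.463 -0.217  0.217]
now in bay [ -7.4  -4.5 201.1] t 2.5 q [-0.52 -0.23 -0.6   0.69  0.12  1.37] F [ 0.4 -1.7 -0.7] Fbay [ 0.5 -1.5 -1. ] w 0.0852 0.0
turn [ 0.04 -0.01 -0.3 ] 0.3 shift(final) [  4.5  -4.6 129.1] shift(now) [  4.4  -4.8 129.1] target [ 0.524 -0.235  0.106]
now in bay [ -7.4  -4.5 201.1] t 2.5 q [-0.52 -0.23 -0.6   0.69  0.12  1.37] F [ 0.4 -1.7 -0.7] Fbay [ 0.5 -1.5 -1. ] w 0.0852 0.0
```

Emit:
move_arm:
  rows:
    - [0, 0, -0.3, 4.5, -4.6, 0, -1]
    - [0, 0, 0, 0, 0, 25, -1]
    - [0, 0, 0, 0, 0, 25, -1]
    - [0, 0, 0, 0, 0, 25, -1]
    - [0, 0, 0, 0, 0, 15, -1]
    - [0, 0, 0, 0, 0, 10, -1]
    - [0, 0, 0, 0, 0, 0, -1]

```text
clock: 3.2
ee_pos: [0.5084, -0.2322, 0.13]
tool_rot: [2.621, -0.001, 1.281]
contact_force: [-0.3, 0.1, 0.4]
width: 0.0855
grip_force: 0.0
```

```bash
python3 p.py a -12 0 72
python3 - <<'E'
from h import *
t=capture('top');s=capture('side')
cv2.imwrite('pics/g1.png',cv2.convertScaleAbs(np.hstack([crop(t,315,150,80,100,400,500),crop(s,215,220,80,100,400,500)]),alpha=1.4))
E
```

```text
turn [-0.14 -0.03 -0.03] 0.1 shift(final) [ 2.   1.9 28.4] shift(now) [ 2.   2.  28.4] target [ 0.524 -0.235  0.106]
now in bay [-13.9  -2.  100.4] t 3.2 q [-0.49 -0.07 -0.7   0.42  0.1   1.4 ] F [-0.3  0.1  0.4] Fbay [-0.  -0.   0.5] w 0.0855 0.0
```

View pics/g1.png

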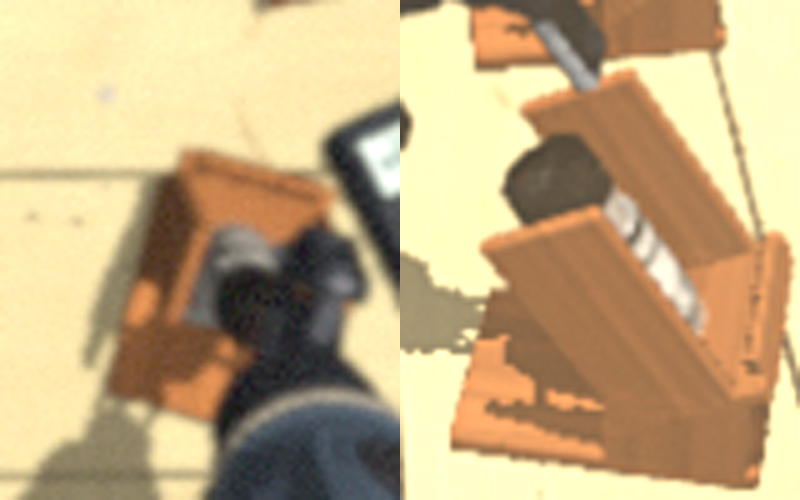

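Run:
```python
from h import *
s=read_state(); Rc=R.from_euler('xyz',s['tool_rot']);p=s['ee_pos']
P=[p+Rc.apply([0,y,z]) for y in(-.0425,0,.0425) for z in (0,-.013,-.05)]
for n,(x0,y0),ox in(('top',(315,150),0),('side',(215,220),400)):
    print(n,(((proj(n,P)-[x0,y0])*5)+[ox,0]).round().tolist())
for n in('top','side'): cv2.imwrite(f'{n}.png',capture(n))
im=np.hstack([cv2.imread('top.png'),cv2.imread('side.png')]); cv2.imwrite('pics/g2.png',cv2.resize(cv2.convertScaleAbs(im[80:360],alpha=1.4),(800,219)))
```

```text
top [[224.0, 385.0], [227.0, 394.0], [235.0, 421.0], [251.0, 312.0], [254.0, 320.0], [264.0, 345.0], [278.0, 236.0], [282.0, 244.0], [293.0, 266.0]]
side [[461.0, 196.0], [444.0, 175.0], [394.0, 113.0], [546.0, 169.0], [530.0, 148.0], [481.0, 84.0], [636.0, 141.0], [620.0, 119.0], [571.0, 53.0]]
```

View pics/g2.png

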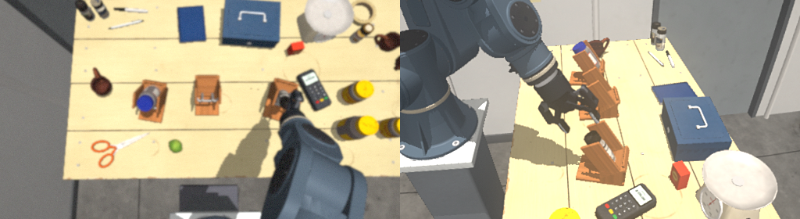

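Run:
```python
from h import *
s=read_state(); Rc=R.from_euler('xyz',s['tool_rot']);p=s['ee_pos']
out=[]
for n,(x0,y0) in(('top',(335,170)),('side',(175,180))):
    im=cv2.imread(n+'.png') ; w=66 if n=='top' else 120; k=400/w; h=int(600/k)
    if n=='side': w,h,k=100,100,4
    c=cv2.resize(im[y0:y0+h,x0:x0+w],None,fx=k,fy=k,interpolation=cv2.INTER_CUBIC)
    c=cv2.convertScaleAbs(c,alpha=1.6,beta=15); out.append(c[:400,:400])
    for y in(-.0425,.0425):
        for z in(0,-.013,-.03,-.05,-.073):
            q=(proj(n,p+Rc.apply([0,y,z]))[0]-[x0,y0]+.5)*k
            cv2.circle(c,tuple(int(v) for v in q),2,(0,255,0) if z else (0,0,255),-1)
cv2.imwrite('pics/g3.png',np.hstack([o[:400] for o in out]))
```

```text
(no output)
```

View pics/g3.png

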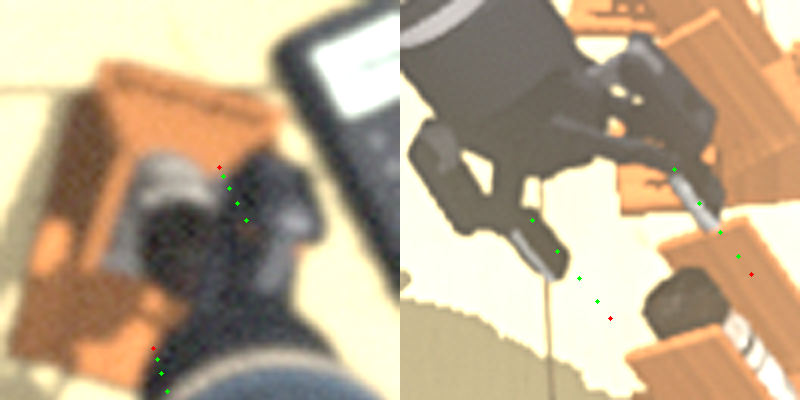

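Emit:
move_arm:
  rows:
    - [0, 0, 0, 0, 0, -30, 1]
    - [0, 0, 0, 0, 0, -30, 1]
    - [0, 0, 0, 0, 0, 0, 1]
    - [0, 0, 0, 0, 0, 0, 1]
    - [0, 0, 0, 0, 0, 0, 1]
    - [0, 0, 0, 0, 0, 0, 1]
    - [0, 0, 0, 0, 0, 0, 1]
    - [0, 0, 0, 0, 0, 0, 1]

```text
clock: 4.2
ee_pos: [0.4802, -0.2235, 0.1826]
tool_rot: [2.62, -0.001, 1.281]
contact_force: [-0.5, -0.3, 0.1]
width: 0.0
grip_force: 0.0
```

Run:
```python
from h import *
s=read_state(); Rc=R.from_euler('xyz',s['tool_rot']);p=s['ee_pos'];print(p,s['width'],s['clock'])
out=[]
for n in('top','side'):
    im=capture(n); q0=proj(n,p)[0]; x0,y0=(q0-33).astype(int); print(n,x0,y0)
    c=cv2.convertScaleAbs(cv2.resize(im[y0:y0+66,x0:x0+66],(396,396),interpolation=cv2.INTER_CUBIC),alpha=1.6,beta=15)
    for z in(0,-.02,-.04,-.06,.02):
        q=(proj(n,p+Rc.apply([0,0,z]))[0]-[x0,y0]+.5)*6
        cv2.circle(c,tuple(int(v) for v in q),2,(0,255,0) if z else (0,0,255),-1)
    out.append(c)
cv2.imwrite('pics/g4.png',np.hstack(out))
```

```text
[ 0.4801809  -0.22352234  0.18255359] 5.46717706964847e-07 4.2
top 335 187
side 195 200
```

View pics/g4.png

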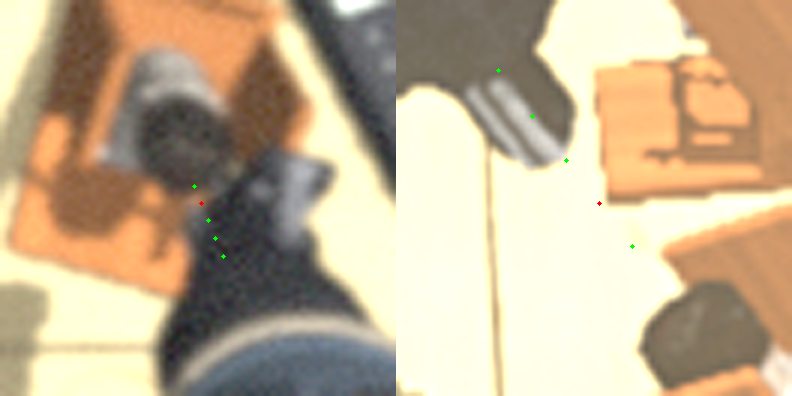

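Run:
```python
from h import *
from scipy.optimize import least_squares
s=read_state(); p=s['ee_pos']; Rc=R.from_euler('xyz',s['tool_rot'])
ob={'top':np.array([335,187])+(np.array([295,158])+.5)/6-.5,'side':np.array([195,200])+(np.array([149,163])+.5)/6-.5}
for w in (1,.3):
  r=least_squares(lambda P:np.concatenate([(proj('top',P)[0]-ob['top'])*w,proj('side',P)[0]-ob['side']]),p)
  d=r.x-p; print(r.x.round(4),r.fun.round(1),'d',(d*1e3).round(1),'tool',(Rc.inv().apply(d)*1e3).round(1))
# table-level sanity: arm base / table
for q in [(0,0,0),(.3,0,0)]: print(proj('top',q)*1.5625,proj('side',q)*1.5625)
```

```text
[ 0.4742 -0.2489  0.2257] [ 0.7  7.1  5.5 -1.3] d [ -6.1 -25.4  42.9] tool [-26.   22.7 -36.5]
[ 0.4653 -0.2497  0.2246] [ 0.3  3.3  0.8 -0.2] d [-14.9 -26.1  41.8] tool [-29.2  14.9 -39.7]
[[432.00085318 644.14584333]] [[ 74.92107827 381.53207938]]
[[428.59467016 460.47802367]] [[248.30673709 367.09537719]]
```

Run:
```python
from h import *
s=read_state(); p=s['ee_pos']; Rc=R.from_euler('xyz',s['tool_rot'])
for z in(0,-.01,-.02,-.03,-.04):
    print(z,[((proj('side',p+Rc.apply([x,0,z]))[0]-[195,200]+.5)*6+[396,0]).round().tolist() for x in(-.011,.011)])
print((proj('side',p+Rc.apply([0,.01,0]))[0]-proj('side',p)[0])*6)
```

```text
0 [[593.0, 226.0], [607.0, 181.0]]
-0.01 [[576.0, 204.0], [591.0, 160.0]]
-0.02 [[559.0, 183.0], [575.0, 138.0]]
-0.03 [[542.0, 160.0], [558.0, 116.0]]
-0.04 [[525.0, 138.0], [541.0, 94.0]]
[25.22767896 -8.71999606]
```

Emit:
move_arm:
  rows:
    - [0, 0, 0, 2, 2, 0, -1]
    - [0, 0, 0, 0, 0, 0, -1]
    - [0, 0, 0, 0, 0, 0, -1]
    - [0, 0, 0, 0, 0, 0, -1]
    - [0, 0, 0, 0, 0, 0, -1]
    - [0, 0, 0, 0, 0, 30, -1]
    - [0, 0, 0, 0, 0, 30, -1]
    - [0, 0, 0, 0, 0, 30, -1]
    - [0, 0, 0, 0, 0, 17, -1]
    - [0, 0, 0, 0, 0, 0, -1]

```text
clock: 5.3
ee_pos: [0.533, -0.2369, 0.0889]
tool_rot: [2.622, -0.001, 1.282]
contact_force: [0.2, 0.3, 0.1]
width: 0.0851
grip_force: 0.0
```

```bash
python3 p.py a -12 0 50
python3 - <<'E'
from h import *
t=capture('top');s=capture('side')
a=crop(t,325,165,66,100,396,600); b=crop(s,210,220,66,100,396,600)
s_=read_state(); p=s_['ee_pos']; Rc=R.from_euler('xyz',s_['tool_rot'])
for y in(-.0425,.0425):
    for z in(0,-.0,-.013,-.042):
        q=(proj('side',p+Rc.apply([-.011,y,z]))[0]-[210,220]+.5)*6
        cv2.circle(b,tuple(int(v) for v in q),2,(0,0,255) if z==0 else (0,255,0) if z==-.013 else (255,0,0),-1)
cv2.imwrite('pics/g5.png',cv2.convertScaleAbs(np.hstack([a,b]),alpha=1.5,beta=10))
E
```

```text
turn [-0.25 -0.06 -0.02] 0.3 shift(final) [-0.5  0.9  2.4] shift(now) [-0.5  0.9  2.4] target [ 0.535 -0.238  0.087]
now in bay [-12.9   0.5  52.4] t 5.3 q [-0.47  0.03 -0.72  0.3   0.09  1.41] F [0.2 0.3 0.1] Fbay [0.1 0.3 0. ] w 0.0851 0.0
```

View pics/g5.png

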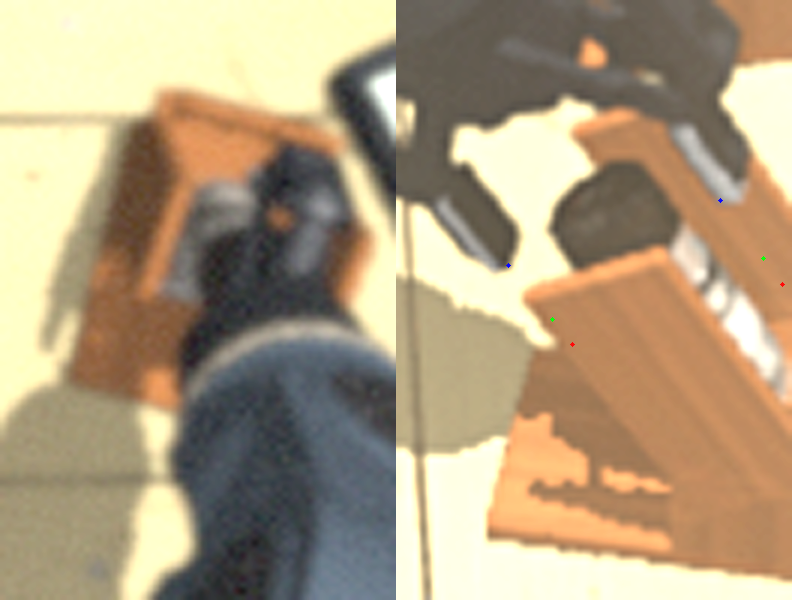

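Emit:
move_arm:
  rows:
    - [0, 0, 0, 0, 1, 9, -1]
    - [0, 0, 0, 0, 0, 0, -1]
    - [0, 0, 0, 0, 0, 0, 0]
    - [0, 0, 0, 0, 0, 0, 0]
    - [0, 0, 0, 0, 0, 0, 0]

```text
clock: 5.9
ee_pos: [0.5389, -0.239, 0.0844]
tool_rot: [2.618, -0.0, 1.281]
contact_force: [-0.2, 0.0, 0.4]
width: 0.0443
grip_force: 0.0
```

```bash
python3 p.py a -12 0 43
```

```text
turn [-0.02 -0.02 -0.01] 0.0 shift(final) [-0.2 -2.2  2.4] shift(now) [-0.2 -2.2  2.4] target [ 0.538 -0.239  0.081]
now in bay [-9.8  0.2 45.4] t 5.9 q [-0.47  0.05 -0.72  0.28  0.09  1.41] F [-0.2  0.   0.4] Fbay [ 0.1 -0.   0.5] w 0.0443 0.03602708922699094
```

Emit:
move_arm:
  rows:
    - [0, 0, 0, 0, 0, 0, 1]
    - [0, 0, 0, 0, 0, 0, 1]
    - [0, 0, 0, 0, 0, 0, 1]
    - [0, 0, 0, 0, 0, 0, 1]

```text
clock: 6.3
ee_pos: [0.5386, -0.239, 0.0844]
tool_rot: [2.619, -0.0, 1.281]
contact_force: [-8.3, 2.1, 8.0]
width: 0.0393
grip_force: 58.7
```

```bash
python3 p.py a -12 0 43
```

```text
turn [-0.04 -0.01 -0.02] 0.0 shift(final) [-0.2 -2.   2.5] shift(now) [-0.2 -2.   2.5] target [ 0.538 -0.239  0.081]
now in bay [-10.    0.2  45.5] t 6.3 q [-0.47  0.05 -0.72  0.28  0.09  1.41] F [-8.3  2.1  8. ] Fbay [-3.4 -0.4 11.2] w 0.0393 58.65115927532315
```

Emit:
move_arm:
  rows:
    - [0, 0, 0, 0, 0, -3, 1]
    - [0, 0, 0, 0, 2, -7, 1]
    - [0, 0, 0, 0, 0, -20, 1]
    - [0, 0, 0, 0, 0, -25, 1]
    - [0, 0, 0, 0, 0, -25, 1]
    - [0, 0, 0, 0, 0, -25, 1]
    - [0, 0, 0, 0, 0, -25, 1]
    - [0, 0, 0, 0, 0, -10, 1]

```text
clock: 7.1
ee_pos: [0.4734, -0.2197, 0.2091]
tool_rot: [2.616, 0.0, 1.281]
contact_force: [0.2, -0.2, -1.2]
width: 0.0395
grip_force: 60.3
```

```bash
python3 p.py c -9 0 185
```

```text
turn [  0.13   7.83 -13.5 ] 15.6 shift(final) [244.9   9.8   9.6] shift(now) [239.5 -47.6 -23.8] target [0.491 0.025 0.206]
now in bay [ -18.8 -244.9  194.6] t 7.1 q [-0.5  -0.21 -0.62  0.65  0.11  1.38] F [ 0.2 -0.2 -1.2] Fbay [-0.4 -0.2 -1.1] w 0.0395 60.31724089756608
```

Emit:
move_arm:
  rows:
    - [0.06, 3.9, -6.75, 0, 0, 0, 1]
    - [0.06, 3.9, -6.75, 0, 0, 0, 1]
    - [0, 0, 0, 25, 1, 0, 1]
    - [0, 0, 0, 40, 2, 1, 1]
    - [0, 0, 0, 40, 2, 1, 1]
    - [0, 0, 0, 40, 2, 1, 1]
    - [0, 0, 0, 40, 2, 1, 1]
    - [0, 0, 0, 40, 2, 1, 1]
    - [0, 0, 0, 20, 0, 0, 1]
    - [0, 0, 0, 0, 0, 0, 1]

```text
clock: 8.1
ee_pos: [0.4897, 0.0278, 0.2074]
tool_rot: [2.621, -0.001, 1.557]
contact_force: [-1.0, 0.2, -1.6]
width: 0.0393
grip_force: 60.2
```

```bash
python3 p.py c -5 0 60
```

```text
turn [-0.17 -0.17  0.15] 0.3 shift(final) [ -2.9   4.3 127.2] shift(now) [ -3.2   4.7 127.1] target [0.557 0.024 0.099]
now in bay [ -9.3   2.9 187.2] t 8.1 q [ 0.09 -0.29 -0.67  0.67 -0.05  1.66] F [-1.   0.2 -1.6] Fbay [-1.7  0.2 -0.9] w 0.0393 60.203597489744425
```

Emit:
move_arm:
  rows:
    - [-0.2, -0.2, 0.1, -3, 4, 0, 1]
    - [0, 0, 0, 0, 0, 25, 1]
    - [0, 0, 0, 0, 0, 30, 1]
    - [0, 0, 0, 0, 0, 30, 1]
    - [0, 0, 0, 0, 0, 25, 1]
    - [0, 0, 0, 0, 0, 14, 1]
    - [0, 0, 0, 0, 0, 5, 1]
    - [0, 0, 0, 0, 0, 0, 1]

```text
clock: 8.9
ee_pos: [0.5576, 0.0196, 0.0976]
tool_rot: [2.618, 0.001, 1.549]
contact_force: [-1.1, -0.2, -1.4]
width: 0.0393
grip_force: 60.3
```

```bash
python3 p.py c -10 0 45.5
```

```text
turn [-0.01  0.21 -0.2 ] 0.3 shift(final) [ 4.2 -4.7 12.4] shift(now) [ 4.3 -4.8 12.4] target [0.56  0.024 0.084]
now in bay [-5.3 -4.2 57.9] t 8.9 q [ 0.06 -0.04 -0.77  0.31 -0.04  1.64] F [-1.1 -0.2 -1.4] Fbay [-1.6 -0.2 -0.7] w 0.0393 60.33568739891052
```

Emit:
move_arm:
  rows:
    - [0, 0.2, -0.2, 4, 0, 4, 1]
    - [0, 0, 0, 0, 0, 3, 1]
    - [0, 0, 0, 0, -1, 2, 1]
    - [0, 0, 0, 0, 0, 0, 1]
    - [0, 0, 0, 0, 0, 0, 1]

```text
clock: 9.4
ee_pos: [0.5614, 0.0247, 0.0899]
tool_rot: [2.617, -0.0, 1.555]
contact_force: [-0.1, 0.0, -1.2]
width: 0.0393
grip_force: 60.3
```

```bash
python3 p.py c -10 0 45.5
```

```text
turn [ 0.05 -0.05  0.07] 0.1 shift(final) [-0.9 -4.1  4. ] shift(now) [-0.9 -4.1  4. ] target [0.56  0.024 0.084]
now in bay [-5.9  0.9 49.5] t 9.4 q [ 0.07 -0.02 -0.78  0.29 -0.04  1.64] F [-0.1  0.  -1.2] Fbay [-0.7  0.  -1. ] w 0.0393 60.33498438075185
```

Lower in 1 mm steps.

Emit:
move_arm:
  rows:
    - [0, 0, 0, 0, 0, 1, 1]
    - [0, 0, 0, 0, 0, 1, 1]
    - [0, 0, 0, 0, 0, 1, 1]
    - [0, 0, 0, 0, 0, 0, 1]
    - [0, 0, 0, 0, 0, 0, 1]

```text
clock: 9.9
ee_pos: [0.563, 0.0246, 0.0872]
tool_rot: [2.617, -0.0, 1.555]
contact_force: [-2.2, -0.7, 2.5]
width: 0.0391
grip_force: 61.0
```

```bash
python3 p.py c -10 0 45.5
```

```text
turn [ 0.05 -0.04  0.06] 0.1 shift(final) [-0.8 -4.1  0.9] shift(now) [-0.8 -4.1  0.9] target [0.56  0.024 0.084]
now in bay [-5.9  0.8 46.4] t 9.9 q [ 0.07 -0.01 -0.78  0.28 -0.04  1.64] F [-2.2 -0.7  2.5] Fbay [-0.6 -0.7  3.2] w 0.0391 60.9517864510417
```

Emit:
move_arm:
  rows:
    - [0, 0, 0, 0, -1, 0, 1]
    - [0, 0, 0, 0, -1, 0, 1]
    - [0, 0, 0, 0, -1, 0, 1]
    - [0, 0, 0, 0, -1, 0, 1]
    - [0, 0, 0, 0, 0, 0, 1]

```text
clock: 10.4
ee_pos: [0.5594, 0.0247, 0.0852]
tool_rot: [2.617, -0.0, 1.555]
contact_force: [-1.2, -0.9, 2.1]
width: 0.0395
grip_force: 60.4
```

```bash
python3 p.py c -10 0 45.5
```

```text
turn [ 0.05 -0.04  0.07] 0.1 shift(final) [-0.9 -0.   0.9] shift(now) [-0.9 -0.   0.9] target [0.56  0.024 0.084]
now in bay [-10.    0.9  46.4] t 10.4 q [ 0.07 -0.01 -0.79  0.27 -0.04  1.65] F [-1.2 -0.9  2.1] Fbay [ 0.1 -1.   2.4] w 0.0395 60.446872003376484
```

Emit:
move_arm:
  rows:
    - [0, 0, 0, 0, -1, 0, 1]
    - [0, 0, 0, 0, -1, 0, 1]
    - [0, 0, 0, 0, 0, 0, 1]
    - [0, 0, 0, 0, 0, 0, 1]

```text
clock: 10.8
ee_pos: [0.5581, 0.0249, 0.0845]
tool_rot: [2.616, -0.0, 1.555]
contact_force: [3.5, 0.7, 1.5]
width: 0.0393
grip_force: 60.1
```

```bash
python3 p.py c -10 0 45.5
```

```text
turn [ 0.09 -0.06  0.07] 0.1 shift(final) [-1.1  1.4  0.9] shift(now) [-1.1  1.4  0.9] target [0.56  0.024 0.084]
now in bay [-11.4   1.1  46.4] t 10.8 q [ 0.07 -0.02 -0.8   0.27 -0.04  1.65] F [3.5 0.7 1.5] Fbay [ 3.8  0.8 -0.4] w 0.0393 60.08322486653924
```

Emit:
move_arm:
  rows:
    - [0, 0, 0, 0, 0, 0.5, 1]
    - [0, 0, 0, 0, 0, 0, 0.1]
    - [0, 0, 0, 0, 0, 0, 0]
    - [0, 0, 0, 0, 0, 0, -0.5]
    - [0, 0, 0, 0, 0, 0, -1]
    - [0, 0, 0, 0, 0, 0, -1]
    - [0, 0, 0, 0, 0, -10, -1]
    - [0, 0, 0, 0, 0, -30, -1]
    - [0, 0, 0, 0, 0, -30, -1]
    - [0, 0, 0, 0, 0, -30, -1]

```text
clock: 11.8
ee_pos: [0.5068, 0.0254, 0.1716]
tool_rot: [2.617, -0.0, 1.555]
contact_force: [0.4, -0.4, -0.6]
width: 0.0852
grip_force: 0.0
```

```bash
python3 p.py b 0 0 180 2
python3 - <<'E'
from h import *
cv2.imwrite('after1.png',capture('side'))
E
```

```text
turn [-1.96 -4.91  8.16] 9.7 shift(final) [197.6 -34.  -61.7] shift(now) [205.   -7.1 -43.7] target [0.482 0.231 0.206]
now in bay [  36.1 -197.6  119.6] t 11.8 q [ 0.08 -0.23 -0.72  0.55 -0.05  1.66] F [ 0.4 -0.4 -0.6] Fbay [ 0.1 -0.4 -0.8] w 0.0852 0.0
```

Emit:
move_arm:
  rows:
    - [0, 0, 0, 0, 0, -30, -1]
    - [0, 0, 0, 0, 0, -30, -1]
    - [-1, -2.45, 4.1, 0, 0, 0, -1]
    - [-1, -2.45, 4.1, 0, 0, 0, -1]
    - [0, 0, 0, 40, 0, 0, -1]
    - [0, 0, 0, 40, 0, 0, -1]
    - [0, 0, 0, 40, 0, 0, -1]
    - [0, 0, 0, 40, 0, 0, -1]
    - [0, 0, 0, 38, 0, 0, -1]
    - [0, 0, 0, 0, 0, 0, -1]

```text
clock: 12.85
ee_pos: [0.514, 0.2244, 0.2225]
tool_rot: [2.583, -0.001, 1.392]
contact_force: [-0.9, -0.0, -0.9]
width: 0.0857
grip_force: 0.0
```

```bash
python3 p.py b 1 0 100 2
```

```text
turn [ 0.03 -0.14  0.11] 0.2 shift(final) [  0.6 -38.2  76.8] shift(now) [  0.5 -38.3  76.8] target [0.522 0.223 0.137]
now in bay [ 36.5  -0.6 178.1] t 12.85 q [ 0.65 -0.04 -0.43  0.78 -0.4   2.32] F [-0.9 -0.  -0.9] Fbay [-1.2 -0.2 -0.3] w 0.0857 0.0
```

Emit:
move_arm:
  rows:
    - [0, -0.1, 0.1, 0, -20, 0, -1]
    - [0, 0, 0, 0, -18, 0, -1]
    - [0, 0, 0, 0, 0, 25, -1]
    - [0, 0, 0, 0, 0, 30, -1]
    - [0, 0, 0, 0, 0, 20, -1]
    - [0, 0, 0, 0, 0, 0, -1]
    - [0, 0, 0, 0, 0, 0, -1]

```text
clock: 13.55
ee_pos: [0.521, 0.2187, 0.1393]
tool_rot: [2.582, 0.0, 1.385]
contact_force: [0.3, 0.4, 0.4]
width: 0.0858
grip_force: 0.0
```

```bash
python3 p.py b 1 0 42 2
```

```text
turn [ 0.04  0.11 -0.16] 0.2 shift(final) [ 4.9 -2.8 60. ] shift(now) [ 5.  -2.9 60. ] target [0.551 0.218 0.087]
now in bay [  1.7  -4.9 102.1] t 13.55 q [ 0.63  0.02 -0.59  0.55 -0.4   2.31] F [0.3 0.4 0.4] Fbay [0.4 0.5 0.2] w 0.0858 0.0
```

Emit:
move_arm:
  rows:
    - [0, 0.1, -0.1, 4.5, -2, 0, -1]
    - [0, 0, 0, 0, 0, 20, -1]
    - [0, 0, 0, 0, 0, 20, -1]
    - [0, 0, 0, 0, -1, 15, -1]
    - [0, 0, 0, 0, 0, 5, -1]
    - [0, 0, 0, 0, 0, 0, -0.2]
    - [0, 0, 0, 0, 0, 0, -0.43]
    - [0, 0, 0, 0, 0, 0, -0.43]
    - [0, 0, 0, 0, 0, 0, -0.43]

```text
clock: 14.45
ee_pos: [0.5507, 0.2188, 0.0866]
tool_rot: [2.582, -0.001, 1.389]
contact_force: [-4.5, 0.3, 0.3]
width: 0.0611
grip_force: 2.0
```

```bash
python3 p.py b 1 0 42 2
```

```text
turn [ 0.04 -0.07 -0.02] 0.1 shift(final) [-0.6  0.3 -0.1] shift(now) [-0.6  0.3 -0.1] target [0.551 0.218 0.087]
now in bay [ 0.7  0.6 41.9] t 14.45 q [ 0.59  0.13 -0.63  0.39 -0.38  2.26] F [-4.5  0.3  0.3] Fbay [-3.8 -0.5  2.5] w 0.0611 2.024945620796643
```

Emit:
move_arm:
  rows:
    - [0, 0, 0, 0, -0.8, 0, -0.43]
    - [0, 0, 0, 0, 0, 0, -0.3]
    - [0, 0, 0, 0, 0, 0, 1]
    - [0, 0, 0, 0, 0, 0, 1]
    - [0, 0, 0, 0, 0, 0, 1]
    - [0, 0, 0, 0, 0, 0, 1]

```text
clock: 15.05
ee_pos: [0.5499, 0.219, 0.0862]
tool_rot: [2.582, -0.001, 1.389]
contact_force: [-17.7, 1.6, 14.1]
width: 0.0566
grip_force: 59.2
```

```bash
python3 p.py b 1 0 42 2
```

```text
turn [ 0.04 -0.08 -0.01] 0.1 shift(final) [-0.6  1.3 -0. ] shift(now) [-0.6  1.3 -0. ] target [0.551 0.218 0.087]
now in bay [-0.3  0.6 42. ] t 15.05 q [ 0.59  0.13 -0.63  0.39 -0.38  2.26] F [-17.7   1.6  14.1] Fbay [-8.2 -1.6 21.1] w 0.0566 59.24905369291082
```

Emit:
move_arm:
  rows:
    - [0, 0, 0, 0, 0, 0, -0.43]
    - [0, 0, 0, 0, 0, 0, -0.8]
    - [0, 0, 0, 0, 0, 0, -0.8]
    - [0, 0, 0, 0, 0, 3, -0.8]
    - [0, 0, 0, 0, 0, 4, -0.8]
    - [0, 0, 0, 0, -1, 0, -0.43]
    - [0, 0, 0, 0, 0, 0, -0.43]
    - [0, 0, 0, 0, 0, 0, -0.43]
    - [0, 0, 0, 0, 0, 0, -0.43]

```text
clock: 15.95
ee_pos: [0.553, 0.218, 0.0792]
tool_rot: [2.582, -0.0, 1.388]
contact_force: [0.1, -0.4, -1.7]
width: 0.0613
grip_force: 0.6
```

```bash
python3 p.py b 1 0 42 2
```

```text
turn [ 0.03 -0.01 -0.03] 0.0 shift(final) [-0.2  2.2 -7.7] shift(now) [-0.2  2.2 -7.7] target [0.551 0.218 0.087]
now in bay [-0.9  0.2 34.3] t 15.95 q [ 0.59  0.14 -0.64  0.37 -0.38  2.26] F [ 0.1 -0.4 -1.7] Fbay [-0.8 -0.4 -1.6] w 0.0613 0.571499242214486
```

Emit:
move_arm:
  rows:
    - [0, 0, 0, 0, 0, 0, -0.3]
    - [0, 0, 0, 0, 0, 0, 1]
    - [0, 0, 0, 0, 0, 0, 1]
    - [0, 0, 0, 0, 0, 0, 1]

```text
clock: 16.35
ee_pos: [0.5525, 0.2182, 0.0793]
tool_rot: [2.583, -0.001, 1.389]
contact_force: [-13.1, -0.1, 11.1]
width: 0.0572
grip_force: 60.6
```

```bash
python3 p.py b 1 0 42 2
```

```text
turn [ 0.   -0.05 -0.  ] 0.0 shift(final) [-0.3  2.6 -7.3] shift(now) [-0.3  2.6 -7.3] target [0.551 0.218 0.087]
now in bay [-1.3  0.3 34.7] t 16.35 q [ 0.59  0.14 -0.64  0.37 -0.38  2.26] F [-13.1  -0.1  11.1] Fbay [-5.6 -2.5 16. ] w 0.0572 60.649848641623976
```

Emit:
move_arm:
  rows:
    - [0, 0, 0, 0, 0, -2, 1]
    - [0, 0, 0, 0, 0.5, -3, 1]
    - [0, 0, 0, 0, 0, -2, 1]
    - [0, 0, 0, 0, 0, 0, 1]
    - [0, 0, 0, 0, 0, 0, 1]

```text
clock: 16.85
ee_pos: [0.5498, 0.2186, 0.0854]
tool_rot: [2.582, -0.001, 1.388]
contact_force: [0.7, -0.0, -4.4]
width: 0.057
grip_force: 64.4
```

```bash
python3 p.py b 1 0 42 2
```

```text
turn [ 0.04 -0.02 -0.03] 0.1 shift(final) [-0.2  1.6 -0.7] shift(now) [-0.2  1.6 -0.7] target [0.551 0.218 0.087]
now in bay [-0.6  0.2 41.2] t 16.85 q [ 0.59  0.13 -0.64  0.39 -0.38  2.27] F [ 0.7 -0.  -4.4] Fbay [-1.6  0.1 -4.1] w 0.057 64.41773498666862
```

Emit:
move_arm:
  rows:
    - [0, 0, 0, 0, 1, -8, 1]
    - [0, 0, 0, 0, 0, -15, 1]
    - [0, 0, 0, 0, 0, -20, 1]
    - [0, 0, 0, 0, 0, -20, 1]
    - [0, 0, 0, 0, 0, -25, 1]
    - [0, 0, 0, 0, 0, -25, 1]
    - [0, 0, 0, 0, 0, -25, 1]
    - [0, 0, 0, 0, 0, -20, 1]
    - [0, 0, 0, 0, 0, -10, 1]

```text
clock: 17.75
ee_pos: [0.4627, 0.235, 0.2305]
tool_rot: [2.581, -0.002, 1.389]
contact_force: [0.5, 0.3, -5.0]
width: 0.0574
grip_force: 65.0
```

```bash
python3 p.py a 4 0 205 2; python3 p.py c 0 0 205 2|tail -1
```

```text
turn [ 0.11 -3.39  5.14] 6.2 shift(final) [-432.8  118.6   75.2] shift(now) [-445.3   79.    49.4] target [ 0.474 -0.22   0.23 ]
now in bay [-117.1  432.8  276.1] t 17.75 q [ 0.75 -0.1  -0.46  0.85 -0.44  2.43] F [ 0.5  0.3 -5. ] Fbay [-2.1  0.4 -4.6] w 0.0574 65.02724572384977
now in bay [-24.2 209.6 222.4] t 17.75 q [ 0.75 -0.1  -0.46  0.85 -0.44  2.43] F [ 0.5  0.3 -5. ] Fbay [-2.1  0.3 -4.6] w 0.0574 65.02724572384977
```

Emit:
move_arm:
  rows:
    - [0.1, -3.4, 5.1, 0, 0, 0, 1]
    - [0, 0, 0, -25, 7, 4.3, 1]
    - [0, 0, 0, -40, 11, 7, 1]
    - [0, 0, 0, -44, 12, 7.6, 1]
    - [0, 0, 0, -44, 12, 7.6, 1]
    - [0, 0, 0, -44, 12, 7.6, 1]
    - [0, 0, 0, -44, 12, 7.6, 1]
    - [0, 0, 0, -44, 12, 7.6, 1]
    - [0, 0, 0, -44, 12, 7.6, 1]
    - [0, 0, 0, -44, 12, 7.6, 1]

```text
clock: 18.75
ee_pos: [0.472, -0.1328, 0.2282]
tool_rot: [2.586, 0.003, 1.281]
contact_force: [1.0, 0.9, -5.6]
width: 0.057
grip_force: 65.1
```

```bash
python3 p.py a 5 0 205 2
```

```text
turn [-0.16  0.14  0.06] 0.2 shift(final) [-82.9  24.2  12.9] shift(now) [-82.9  24.1  13. ] target [ 0.475 -0.22   0.23 ]
now in bay [-19.6  82.9 217. ] t 18.75 q [-0.26 -0.33 -0.66  0.68 -0.02  1.59] F [ 1.   0.9 -5.6] Fbay [-2.2  1.1 -5.2] w 0.057 65.09488013833561
```

Emit:
move_arm:
  rows:
    - [0, 0, 0, -35, 10, 5, 1]
    - [0, 0, 0, -25, 6, 3, 1]
    - [0, 0, 0, 0, 0, 0, 1]
    - [0, 0, 0, 0, 0, 0, 1]
    - [0, 0, 0, 0, 0, 0, 1]

```text
clock: 19.25
ee_pos: [0.4724, -0.193, 0.2295]
tool_rot: [2.587, 0.002, 1.281]
contact_force: [-0.5, -0.1, -5.0]
width: 0.0572
grip_force: 65.2
```

```bash
python3 p.py a 5 0 205 2
```

```text
turn [-0.24  0.1   0.07] 0.3 shift(final) [-25.3   8.6   4.8] shift(now) [-25.3   8.6   4.8] target [ 0.475 -0.22   0.23 ]
now in bay [ -3.8  25.3 209.5] t 19.25 q [-0.44 -0.28 -0.63  0.67  0.08  1.44] F [-0.5 -0.1 -5. ] Fbay [-2.9 -0.2 -4.1] w 0.0572 65.17571292589537
```

Emit:
move_arm:
  rows:
    - [-0.2, 0.1, 0.1, -15, 4, 0, 1]
    - [0, 0, 0, -10, 0, 0, 1]
    - [0, 0, 0, 0, 0, 20, 1]
    - [0, 0, 0, 0, 0, 25, 1]
    - [0, 0, 0, 0, 0, 25, 1]
    - [0, 0, 0, 0, 0, 20, 1]
    - [0, 0, 0, 0, 0, 15, 1]
    - [0, 0, 0, 0, 0, 0, 1]
    - [0, 0, 0, 0, 0, 0, 1]

```text
clock: 20.15
ee_pos: [0.5218, -0.234, 0.143]
tool_rot: [2.584, -0.0, 1.281]
contact_force: [0.6, -0.2, -4.1]
width: 0.0572
grip_force: 65.8
```

```bash
python3 p.py a 0.5 0 60 2
```

```text
turn [-0.04 -0.   -0.02] 0.0 shift(final) [-0.1 -5.2 44.9] shift(now) [-0.1 -5.1 44.9] target [ 0.54  -0.24   0.102]
now in bay [4.10e+00 1.00e-01 1.05e+02] t 20.15 q [-0.48 -0.08 -0.7   0.39  0.1   1.41] F [ 0.6 -0.2 -4.1] Fbay [-1.5 -0.  -3.9] w 0.0572 65.83789093260599
```

Emit:
move_arm:
  rows:
    - [0, 0, 0, 0, -2, 15, 1]
    - [0, 0, 0, 0, -1, 15, 1]
    - [0, 0, 0, 0, -1, 13, 1]
    - [0, 0, 0, 0, 0, 5, 1]
    - [0, 0, 0, 0, 0, 0, 1]
    - [0, 0, 0, 0, 0, 0, 1]

```text
clock: 20.75
ee_pos: [0.5433, -0.2409, 0.1011]
tool_rot: [2.582, 0.0, 1.281]
contact_force: [0.9, -0.5, -4.6]
width: 0.057
grip_force: 65.7
```

```bash
python3 p.py a 0.5 0 48 2
```

```text
turn [ 0.05  0.03 -0.04] 0.1 shift(final) [ 0.3 -2.5  9.4] shift(now) [ 0.3 -2.5  9.4] target [ 0.546 -0.241  0.092]
now in bay [ 2.7 -0.3 57.5] t 20.75 q [-0.47  0.02 -0.73  0.27  0.1   1.42] F [ 0.9 -0.5 -4.6] Fbay [-1.4 -0.2 -4.4] w 0.057 65.74311565607786
```

Emit:
move_arm:
  rows:
    - [0, 0, 0, 0, -1, 2, 1]
    - [0, 0, 0, 0, -1, 2, 1]
    - [0, 0, 0, 0, -1, 0, 1]
    - [0, 0, 0, 0, 0, 0, 1]
    - [0, 0, 0, 0, 0, 0, 1]

```text
clock: 21.25
ee_pos: [0.5446, -0.2417, 0.0972]
tool_rot: [2.579, 0.001, 1.28]
contact_force: [11.4, -5.5, -2.8]
width: 0.0569
grip_force: 65.5
```

```bash
python3 p.py a -1 0 48 2
```

```text
turn [ 0.26  0.07 -0.03] 0.3 shift(final) [ 0.8 -3.2  5.2] shift(now) [ 0.8 -3.3  5.2] target [ 0.545 -0.241  0.091]
now in bay [ 2.1 -0.8 53.3] t 21.25 q [-0.47  0.03 -0.74  0.25  0.1   1.42] F [11.4 -5.5 -2.8] Fbay [ 9.4 -2.  -8.7] w 0.0569 65.52980896085501
```

Emit:
move_arm:
  rows:
    - [0, 0, 0, 0, 2.3, 3, 1]
    - [0, 0, 0, 0, 0, 4, 1]
    - [0, 0, 0, 0, 0, 4, 1]
    - [0, 0, 0, 0, 0, 0, 1]
    - [0, 0, 0, 0, 0, 0, 1]

```text
clock: 21.75
ee_pos: [0.5507, -0.2433, 0.087]
tool_rot: [2.582, 0.0, 1.28]
contact_force: [7.6, -5.1, -4.5]
width: 0.0568
grip_force: 66.1
```

```bash
python3 p.py a 1 0 37 2
```

```text
turn [ 0.04  0.04 -0.05] 0.1 shift(final) [ 0.5 -1.5  4.3] shift(now) [ 0.5 -1.5  4.3] target [ 0.552 -0.243  0.083]
now in bay [ 2.4 -0.5 41.4] t 21.75 q [-0.47  0.06 -0.74  0.22  0.09  1.42] F [ 7.6 -5.1 -4.5] Fbay [ 5.3 -2.7 -8.3] w 0.0568 66.06039812788367
```

Emit:
move_arm:
  rows:
    - [0, 0, 0, -0.5, 0.7, 2, 1]
    - [0, 0, 0, 0, 0, 1, 1]
    - [0, 0, 0, 0, 0, 1, 1]
    - [0, 0, 0, 0, 0, 0, 1]
    - [0, 0, 0, 0, 0, 0, 1]

```text
clock: 22.25
ee_pos: [0.5524, -0.2441, 0.0837]
tool_rot: [2.584, -0.0, 1.28]
contact_force: [3.5, -2.5, -4.6]
width: 0.0575
grip_force: 66.4
```

```bash
python3 p.py a 1 0 37 2
```

```text
turn [-0.03  0.02 -0.05] 0.1 shift(final) [ 0.8 -1.4  0.5] shift(now) [ 0.8 -1.4  0.5] target [ 0.552 -0.243  0.083]
now in bay [ 2.4 -0.8 37.5] t 22.25 q [-0.47  0.06 -0.74  0.22  0.09  1.42] F [ 3.5 -2.5 -4.6] Fbay [ 1.3 -1.4 -6.1] w 0.0575 66.44628435373306
```

Emit:
move_arm:
  rows:
    - [0, 0, 0, 0, 0, 1, 1]
    - [0, 0, 0, 0, 0, 1, 1]
    - [0, 0, 0, 0, 0, 0.5, 1]
    - [0, 0, 0, 0, 0, 0, 1]
    - [0, 0, 0, 0, 0, 0, 1]

```text
clock: 22.75
ee_pos: [0.5538, -0.2444, 0.0817]
tool_rot: [2.584, -0.0, 1.281]
contact_force: [2.3, -0.9, -4.4]
width: 0.057
grip_force: 66.7
```

```bash
python3 p.py a 1 0 34 2
```

```text
turn [-0.02  0.01 -0.05] 0.1 shift(final) [ 0.7 -1.6  1. ] shift(now) [ 0.7 -1.6  1. ] target [ 0.553 -0.243  0.08 ]
now in bay [ 2.5 -0.7 35.1] t 22.75 q [-0.47  0.07 -0.74  0.21  0.09  1.42] F [ 2.3 -0.9 -4.4] Fbay [-0.1 -0.2 -5. ] w 0.057 66.65273666381836
```

Emit:
move_arm:
  rows:
    - [0, 0, 0, 0, 0, 1, 1]
    - [0, 0, 0, 0, 0, 1, 1]
    - [0, 0, 0, 0, 0, 0, 1]
    - [0, 0, 0, 0, 0, 0, 1]

```text
clock: 23.15
ee_pos: [0.5546, -0.2444, 0.0804]
tool_rot: [2.583, -0.001, 1.281]
contact_force: [-14.3, 7.3, 16.1]
width: 0.0571
grip_force: 69.7
```

```bash
python3 p.py a 1 0 34 2
```

```text
turn [-0.01 -0.01 -0.04] 0.0 shift(final) [ 0.5 -1.6 -0.4] shift(now) [ 0.5 -1.6 -0.4] target [ 0.553 -0.243  0.08 ]
now in bay [ 2.6 -0.5 33.6] t 23.15 q [-0.47  0.07 -0.74  0.21  0.09  1.42] F [-14.3   7.3  16.1] Fbay [-5.6  2.9 21.8] w 0.0571 69.65962519730965
```

Emit:
move_arm:
  rows:
    - [0, 0, 0, 0, -0.5, -0.5, 1]
    - [0, 0, 0, 0, -0.5, 0, 1]
    - [0, 0, 0, 0, 0, 0, 1]
    - [0, 0, 0, 0, 0, 0, 1]

```text
clock: 23.55
ee_pos: [0.5542, -0.2446, 0.0805]
tool_rot: [2.582, -0.0, 1.281]
contact_force: [1.8, -0.4, 1.4]
width: 0.0569
grip_force: 67.0
```

```bash
python3 p.py a 1 0 34 2
```

```text
turn [ 0.04  0.02 -0.04] 0.1 shift(final) [ 0.8 -1.4 -0.3] shift(now) [ 0.8 -1.4 -0.3] target [ 0.553 -0.243  0.08 ]
now in bay [ 2.4 -0.8 33.8] t 23.55 q [-0.47  0.07 -0.74  0.21  0.09  1.42] F [ 1.8 -0.4  1.4] Fbay [2.3 0.2 0.3] w 0.0569 66.95869015529752
```

Emit:
move_arm:
  rows:
    - [0, 0, 0, 0, 0, 0, -0.3]
    - [0, 0, 0, 0, 0, 0, -0.45]
    - [0, 0, 0, 0, 0, 0, -0.6]
    - [0, 0, 0, 0, 0, 0, -1]
    - [0, 0, 0, 0, 0, 0, -1]
    - [0, 0, 0, 0, 0, -10, -1]
    - [0, 0, 0, 0, 0, -30, -1]
    - [0, 0, 0, 0, 0, -35, -1]
    - [0, 0, 0, 0, 0, -40, -1]
    - [0, 0, 0, 0, 0, -35, -1]

```text
clock: 24.55
ee_pos: [0.4764, -0.2212, 0.2094]
tool_rot: [2.582, 0.0, 1.28]
contact_force: [0.5, -0.5, -0.2]
width: 0.0857
grip_force: 0.0
```

```bash
python3 p.py c -11 0 185
python3 - <<'E'
from h import *
s=capture('side');t=capture('top');cv2.imwrite('m_s.png',s);cv2.imwrite('m_t.png',t)
E
```

```text
turn [  2.03   8.07 -13.41] 15.8 shift(final) [246.4   5.1   8.4] shift(now) [239.6 -51.8 -26.9] target [0.489 0.025 0.205]
now in bay [ -16.1 -246.4  193.4] t 24.55 q [-0.51 -0.23 -0.65  0.6   0.12  1.38] F [ 0.5 -0.5 -0.2] Fbay [ 0.3 -0.5 -0.4] w 0.0857 0.0
```

Emit:
move_arm:
  rows:
    - [1, 4, -6.7, 0, 0, 0, -1]
    - [1, 4, -6.7, 0, 0, 0, -1]
    - [0, 0, 0, 25, 0, 1, -1]
    - [0, 0, 0, 40, 1, 1, -1]
    - [0, 0, 0, 40, 1, 1, -1]
    - [0, 0, 0, 40, 1, 1, -1]
    - [0, 0, 0, 40, 1, 1, -1]
    - [0, 0, 0, 40, 1, 1, -1]
    - [0, 0, 0, 20, 0, 0, -1]
    - [0, 0, 0, 0, 0, 0, -1]

```text
clock: 25.65
ee_pos: [0.489, 0.0256, 0.2042]
tool_rot: [2.619, 0.0, 1.557]
contact_force: [0.3, -0.5, 0.1]
width: 0.0851
grip_force: 0.0
```

```bash
python3 p.py c -11 1 46
```

```text
turn [-0.03 -0.07  0.16] 0.2 shift(final) [  0.4   0.4 138.7] shift(now) [  0.2   0.5 138.7] target [0.559 0.025 0.084]
now in bay [-11.4   0.6 184.7] t 25.65 q [ 0.09 -0.29 -0.68  0.66 -0.05  1.66] F [ 0.3 -0.5  0.1] Fbay [ 0.3 -0.5 -0.1] w 0.0851 0.0
```

Emit:
move_arm:
  rows:
    - [0, 0, 0.1, 0, 0, 25, -1]
    - [0, 0, 0, 0, 0, 30, -1]
    - [0, 0, 0, 0, 0, 30, -1]
    - [0, 0, 0, 0, 0, 28, -1]
    - [0, 0, 0, 0, 0, 18, -1]
    - [0, 0, 0, 0, 0, 8, -0.5]
    - [0, 0, 0, 0, 0, 0, 0]
    - [0, 0, 0, 0, 0, 0, 0]
    - [0, 0, 0, 0, 0, 0, 0]
    - [0, 0, 0, 0, 0, 0, 0]

```text
clock: 26.65
ee_pos: [0.559, 0.0218, 0.0849]
tool_rot: [2.617, -0.0, 1.551]
contact_force: [-1.2, 0.0, 0.4]
width: 0.0426
grip_force: 0.4
```

```bash
python3 p.py c -11 1 46
```

```text
turn [ 0.05  0.04 -0.13] 0.1 shift(final) [ 3.  -0.5  0.4] shift(now) [ 3.  -0.6  0.4] target [0.559 0.025 0.084]
now in bay [-10.5  -2.   46.4] t 26.65 q [ 0.06 -0.02 -0.79  0.27 -0.04  1.64] F [-1.2  0.   0.4] Fbay [-0.8 -0.   1. ] w 0.0426 0.4292885307222605
```

Emit:
move_arm:
  rows:
    - [0, 0, 0, 0, 0, 0, -0.3]
    - [0, 0, -0.1, 3, -0.6, 0, -0.3]
    - [0, 0, 0, 0, 0, 0, 0]
    - [0, 0, 0, 0, 0, 0, 1]
    - [0, 0, 0, 0, 0, 0, 1]
    - [0, 0, 0, 0, 0, 0, 1]
    - [0, 0, 0, 0, 0, 0, 1]

```text
clock: 27.35
ee_pos: [0.5582, 0.0249, 0.0839]
tool_rot: [2.618, 0.0, 1.553]
contact_force: [-8.2, 1.0, 9.8]
width: 0.0396
grip_force: 58.6
```

```bash
python3 p.py c -11 1 46
```

```text
turn [-0.02  0.04 -0.01] 0.0 shift(final) [-0.1  0.7 -0.1] shift(now) [-0.1  0.7 -0.1] target [0.559 0.025 0.084]
now in bay [-11.7   1.1  45.9] t 27.35 q [ 0.07 -0.01 -0.79  0.27 -0.05  1.65] F [-8.2  1.   9.8] Fbay [-2.2  0.9 12.6] w 0.0396 58.56130801141262
```

Emit:
move_arm:
  rows:
    - [0, 0, 0, 0, 0, -3, 1]
    - [0, 0, 0, 0, 3, -7, 1]
    - [0, 0, 0, 0, 0, -20, 1]
    - [0, 0, 0, 0, 0, -25, 1]
    - [0, 0, 0, 0, 0, -25, 1]
    - [0, 0, 0, 0, 0, -25, 1]
    - [0, 0, 0, 0, 0, -25, 1]
    - [0, 0, 0, 0, 0, -15, 1]
    - [0, 0, 0, 0, 0, 0, 1]

```text
clock: 28.25
ee_pos: [0.489, 0.0262, 0.2135]
tool_rot: [2.614, 0.0, 1.553]
contact_force: [0.7, 0.6, -1.2]
width: 0.04
grip_force: 60.4
```

```bash
python3 p.py b -6 0 190
```

```text
turn [ 0.2  -4.71  8.15] 9.4 shift(final) [200.  -47.9 -25.3] shift(now) [206.1 -18.8  -8.7] target [0.472 0.233 0.212]
now in bay [  41.9 -200.   164.7] t 28.25 q [ 0.09 -0.3  -0.66  0.68 -0.06  1.67] F [ 0.7  0.6 -1.2] Fbay [-0.1  0.7 -1.4] w 0.04 60.436603501439095
```

Emit:
move_arm:
  rows:
    - [0.1, -2.35, 4.1, 0, 0, 0, 1]
    - [0.1, -2.35, 4.1, 0, 0, 0, 1]
    - [0, 0, 0, 20, -5, -3, 1]
    - [0, 0, 0, 30, -7, -4, 1]
    - [0, 0, 0, 35, -8, -4, 1]
    - [0, 0, 0, 35, -8, -4, 1]
    - [0, 0, 0, 35, -8, -4, 1]
    - [0, 0, 0, 30, -7, -4, 1]
    - [0, 0, 0, 15, -4, -2, 1]
    - [0, 0, 0, 0, 0, 0, 1]

```text
clock: 29.25
ee_pos: [0.4723, 0.2343, 0.2079]
tool_rot: [2.623, 0.001, 1.39]
contact_force: [-0.2, -0.1, -0.3]
width: 0.0395
grip_force: 60.3
```

```bash
python3 p.py b -6 0 58
```

```text
turn [-0.28  0.02  0.12] 0.3 shift(final) [ -1.6   1.8 128.9] shift(now) [ -1.6   2.5 128.8] target [0.537 0.221 0.097]
now in bay [ -7.8   1.6 186.9] t 29.25 q [ 0.71 -0.06 -0.46  0.83 -0.4   2.39] F [-0.2 -0.1 -0.3] Fbay [-0.3 -0.1 -0.1] w 0.0395 60.30069664120674
```

Emit:
move_arm:
  rows:
    - [-0.2, 0, 0.1, -1.5, 2, 0, 1]
    - [0, 0, 0, 0, 0, 25, 1]
    - [0, 0, 0, 0, 0, 30, 1]
    - [0, 0, 0, 0, 0, 30, 1]
    - [0, 0, 0, 0, 0, 25, 1]
    - [0, 0, 0, 0, 0, 14, 1]
    - [0, 0, 0, 0, 0, 4, 1]
    - [0, 0, 0, 0, 0, 0, 1]
    - [0, 0, 0, 0, 0, 0, 1]

```text
clock: 30.15
ee_pos: [0.5371, 0.2187, 0.1001]
tool_rot: [2.617, -0.001, 1.386]
contact_force: [-0.7, 0.1, -0.7]
width: 0.0392
grip_force: 60.4
```

```bash
python3 p.py b -10 0 45
```

```text
turn [ 0.03  0.02 -0.17] 0.2 shift(final) [ 1.9 -5.9 15.2] shift(now) [ 1.9 -5.9 15.2] target [0.54  0.22  0.084]
now in bay [-4.1 -1.9 60.2] t 30.15 q [ 0.59  0.1  -0.6   0.48 -0.36  2.28] F [-0.7  0.1 -0.7] Fbay [-1.   0.  -0.2] w 0.0392 60.37830747663975
```

Emit:
move_arm:
  rows:
    - [0, 0, -0.1, 2, -2, 4, 1]
    - [0, 0, 0, 0, 0, 4, 1]
    - [0, 0, 0, 0, 0, 2, 1]
    - [0, 0, 0, 0, 0, 1, 1]
    - [0, 0, 0, 0, 0, 0, 1]
    - [0, 0, 0, 0, 0, 0, 1]

```text
clock: 30.75
ee_pos: [0.541, 0.2202, 0.0887]
tool_rot: [2.618, 0.0, 1.388]
contact_force: [-1.0, -0.4, -0.6]
width: 0.0393
grip_force: 60.4
```

```bash
python3 p.py b -10 0 45
```

```text
turn [-0.02  0.04 -0.03] 0.1 shift(final) [-0.2 -3.3  3.6] shift(now) [-0.2 -3.2  3.6] target [0.54  0.22  0.084]
now in bay [-6.7  0.2 48.6] t 30.75 q [ 0.59  0.12 -0.61  0.45 -0.36  2.27] F [-1.  -0.4 -0.6] Fbay [-1.1 -0.6 -0.1] w 0.0393 60.37796996533871
```

Emit:
move_arm:
  rows:
    - [0, 0, 0, 0, 0, 1, 1]
    - [0, 0, 0, 0, 0, 1, 1]
    - [0, 0, 0, 0, 0, 1, 1]
    - [0, 0, 0, 0, 0, 0, 1]
    - [0, 0, 0, 0, 0, 0, 1]

```text
clock: 31.25
ee_pos: [0.5424, 0.2203, 0.0866]
tool_rot: [2.618, -0.0, 1.388]
contact_force: [-12.7, 1.2, 13.2]
width: 0.0392
grip_force: 62.7
```

```bash
python3 p.py b -10 0 45
```

```text
turn [ 0.   -0.   -0.02] 0.0 shift(final) [-0.6 -3.4  1.1] shift(now) [-0.6 -3.4  1.1] target [0.54  0.22  0.084]
now in bay [-6.6  0.6 46.1] t 31.25 q [ 0.59  0.13 -0.61  0.44 -0.36  2.27] F [-12.7   1.2  13.2] Fbay [-4.4 -1.1 17.8] w 0.0392 62.65187211334705
```

Seated; ease up a little and slide back to the rails.

Emit:
move_arm:
  rows:
    - [0, 0, 0, 0, 0, -0.7, 1]
    - [0, 0, 0, 0, -1, 0, 1]
    - [0, 0, 0, 0, -1, 0, 1]
    - [0, 0, 0, 0, -1, 0, 1]
    - [0, 0, 0, 0, 0, 0, 1]
    - [0, 0, 0, 0, 0, 0, 1]

```text
clock: 31.85
ee_pos: [0.5395, 0.2205, 0.0851]
tool_rot: [2.618, 0.0, 1.388]
contact_force: [-0.3, 0.7, -0.0]
width: 0.0394
grip_force: 60.5
```

```bash
python3 p.py b -10 0 45
```

```text
turn [-0.02  0.05 -0.02] 0.1 shift(final) [-0.2 -0.2  1.2] shift(now) [-0.2 -0.2  1.2] target [0.54  0.22  0.084]
now in bay [-9.8  0.2 46.2] t 31.85 q [ 0.59  0.13 -0.61  0.44 -0.36  2.28] F [-0.3  0.7 -0. ] Fbay [-0.4  0.6  0.2] w 0.0394 60.489366352558136
```

Emit:
move_arm:
  rows:
    - [0, 0, 0, 0, -1, 0, 1]
    - [0, 0, 0, 0, -1, 0, 1]
    - [0, 0, 0, 0, -1, 0, 1]
    - [0, 0, 0, 0, 0, 0, 1]
    - [0, 0, 0, 0, 0, 0, 1]

```text
clock: 32.35
ee_pos: [0.5381, 0.2216, 0.0846]
tool_rot: [2.616, -0.001, 1.388]
contact_force: [5.8, 2.2, 0.7]
width: 0.0393
grip_force: 60.4
```

```bash
python3 p.py b -10 0 45
```

```text
turn [ 0.1  -0.02 -0.08] 0.1 shift(final) [-1.   1.5  1.6] shift(now) [-1.   1.5  1.6] target [0.54  0.22  0.084]
now in bay [-11.5   1.   46.6] t 32.35 q [ 0.6   0.12 -0.62  0.44 -0.36  2.28] F [5.8 2.2 0.7] Fbay [ 4.9  3.2 -2. ] w 0.0393 60.3955440223217
```

Emit:
move_arm:
  rows:
    - [0, 0, 0, 0.6, 0.7, 0.6, 1]
    - [0, 0, 0, 0, 0, 0, 1]
    - [0, 0, 0, 0, 0, 0, 1]

```text
clock: 32.65
ee_pos: [0.5385, 0.222, 0.0843]
tool_rot: [2.617, -0.001, 1.388]
contact_force: [-1.8, 2.3, 8.3]
width: 0.0393
grip_force: 61.9
```

```bash
python3 p.py b -10 0 45
```

```text
turn [ 0.05 -0.02 -0.05] 0.1 shift(final) [-1.5  1.4  1.2] shift(now) [-1.5  1.4  1.2] target [0.54  0.22  0.084]
now in bay [-11.4   1.5  46.2] t 32.65 q [ 0.6   0.13 -0.62  0.44 -0.36  2.28] F [-1.8  2.3  8.3] Fbay [2.2 2.  8.3] w 0.0393 61.92779302597046
```

On the seat and against the rails; release and retreat.

Emit:
move_arm:
  rows:
    - [0, 0, 0, 0, 0, -0.3, 1]
    - [0, 0, 0, 0, 0, 0, 0.1]
    - [0, 0, 0, 0, 0, 0, 0]
    - [0, 0, 0, 0, 0, 0, -0.4]
    - [0, 0, 0, 0, 0, 0, -1]
    - [0, 0, 0, 0, 0, 0, -1]
    - [0, 0, 0, 0, 0, -10, -1]
    - [0, 0, 0, 0, 0, -35, -1]
    - [0, 0, 0, 0, 0, -45, -1]
    - [0, 0, 0, 0, 0, -45, -1]

```text
clock: 33.65
ee_pos: [0.4701, 0.2332, 0.2024]
tool_rot: [2.619, 0.001, 1.387]
contact_force: [0.5, 1.8, 0.0]
width: 0.0853
grip_force: 0.0
```

Emit:
move_arm:
  rows:
    - [0, 0, 0, 0, 0, -40, -1]
    - [0, 0, 0, 0, 0, -40, -1]
    - [0, 0, 0, 0, -40, 0, -1]
    - [0, 0, 0, 0, -40, 0, -1]
    - [0, 0, 0, 0, -20, 0, -1]
    - [0, 0, 0, 0, 0, 0, -1]

```text
clock: 34.25
ee_pos: [0.3449, 0.2566, 0.2193]
tool_rot: [2.619, 0.002, 1.391]
contact_force: [0.6, 0.3, 0.9]
width: 0.0856
grip_force: 0.0
```

Run:
```python
from h import *
print(read_state()['ee_pos'],read_state()['clock'])
t=capture('top');s=capture('side')
a=np.hstack([crop(t,140,165,80,80,400,300),crop(t,320,165,80,80,400,300)])
b=np.hstack([crop(s,200,120,80,60,400,300),crop(s,215,220,80,100,400,300)])
cv2.imwrite('pics/end.png',cv2.convertScaleAbs(np.vstack([a,b]),alpha=1.4))
```

```text
[0.34489931 0.25661891 0.21931731] 34.25
```

View pics/end.png

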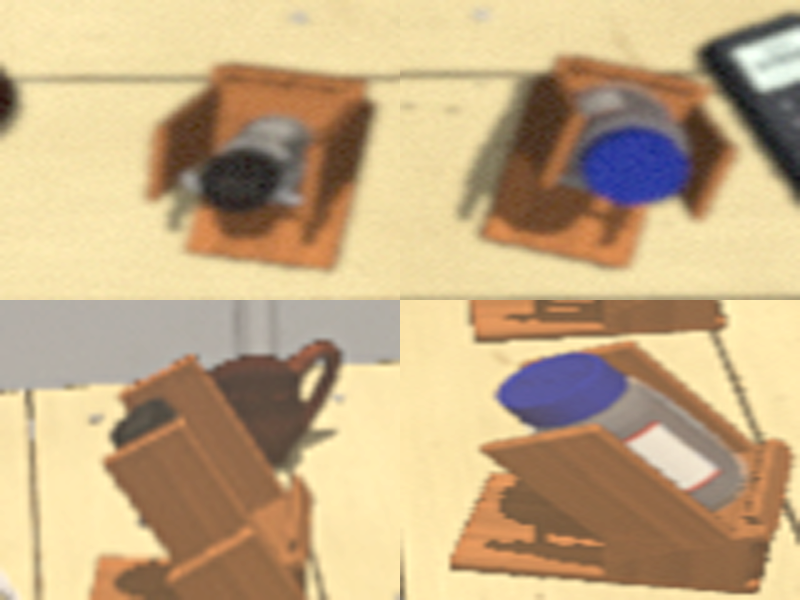

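The slim jar (cap at 240,180) now stands in bay_b. The stout jar (lid at 635,165) stands in bay_a, and both lean on their rails. The arm is clear.

```bash
python3 -c "
from bench import *
print(hand_in())"
```

```text
the job is handed in; nothing more can be done
None
```

The jars are swapped: the slim jar is in bay_b, after being parked in bay_c, and the stout jar is in bay_a. Both sit on their seats against the rails, nothing dropped, the bystanders were never touched, and I handed the job in at about 34 s.

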